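# Right the peg basket and hang it by its hook in the stand's end eye

### The job

The narrow peg basket has been knocked over on the counter. Stand it upright on its base and let go; then take a new hold of it, thread its hook, tip first, through the end eye of the hanging stand (the eye farthest from the post), and leave the basket hanging there upright and still, clear of the counter. Do not force the hook against the stand, and leave the bottle, the jar and the brush where they are.

Things in the scene. Friction and masses are not known exactly. Their poses are not given: they have to be found in the camera images.
- basket: Grey plastic peg basket, 0.13-0.24 kg: open box 190 mm long (y), 56 wide (z), walls 75 tall and 4 thick; with bail and hook 182 tall. Frame: x from base to hook (up when it stands), y along its length, z across; origin: centre of the base's outer face (28 mm high at the start, lying on its -z side). Let go within 20 degrees of upright it settles on its base. Centre of mass near x 40 mm.
- bail_leg (a point): Middle of the bail leg that is uppermost as the basket lies (basket frame x 94, y 0, z 22 mm; axes as the basket's). The bail is an arch of 8 mm round bar across the middle (y 0): straight legs at z -22 and +22 mm from inside the walls to x 112, then sloping in to the top at x 130, z 0.
- hook_center (a point): Centre of the hook's arc (basket frame x 154, y 0, z 0 mm; axes as the basket's). C-hook of 8 mm round bar in the plane z = 0, centreline radius 24 mm: from the bail's top (x 130) round the -y side (y -24), over the crown (x 178), down the +y side to the tip. Clear gap from tip to bail about 16 mm. A hand holding the -y end of the box stays clear of hook and eye.
- hook_tip (a point): Centre of the rounded end of the hook's tip (basket frame x 142, y 21, z 0 mm); axes as the basket's.
- hook_crown (a point): Inner side of the hook's crown, the point that bears when the basket hangs (basket frame x 174, y 0, z 0 mm); axes as the basket's.
- stand: Steel hanging stand screwed to the counter: base plate 130 x 130 x 10 mm, post 25 mm thick, 285 tall; at 270 mm height a 14 mm cross arm runs 180 mm along y. Three round eyes are welded under the arm, 50, 102 and 154 mm from the post's axis. Origin: centre of the plate's underside, on the post's axis; z up, y along the arm from post to free end, x the axis of the eyes' holes.
- end_ring (a point): Centre of the end eye's hole, the eye farthest from the post (stand frame y 154 mm, height 240.5 mm). The eye is a ring of 8 mm round steel bar, inner diameter 33 mm, standing upright in the stand's y-z plane, hole along the stand's x axis; axes as the stand's.
- ring_seat (a point): Lowest point of the end eye's hole: the top of its lower bar (height 224.5 mm), where the hook's crown comes to bear; axes as the stand's.
- detergent: White detergent bottle, 80 mm thick, 202 mm tall, stands on the counter; origin: centre of its underside. Leave alone.
- peg_jar: Glass jar of wooden pegs with a metal lid, 84 mm thick, 110 mm tall; origin: centre of its underside. Leave alone.
- scrub_brush: Wooden scrubbing brush 130 x 52 x 40 mm lying on its bristles, long side along its x axis; origin: centre of its underside. Leave alone.

How it is judged:
By the outcome, as a careful person would: the job done as asked, in the order asked, and still so for the second after the job is handed in, with the robot touching nothing.
It also fails if it takes over 72 s, if anything falls off the work surface, if the arm or the gripper's body presses on something with over 40 N, if the wrist force passes 120 N, or if a joint passes its speed limit or range.

### The arm

A 6-joint arm with a two-finger parallel gripper is mounted at the origin on the work surface. World frame = base frame: x ahead of the robot, y to its left, z up, the work surface at z = 0. Lengths are in m, angles in rad, forces in N, time in s.
With the tool pointing down it reaches from about 0.425 to 0.95 m from the base axis. Payload 14.7 kg.
Tool frame: the origin (TCP) lies on the centre line of the jaws, within the pads' length; the fingertips stand ahead of it and the grasp point (between the pads) lies 2 mm behind it (env.tip_reach is the z of the fingertips in the tool frame, in m); z points along the fingers, y is the line along which they close (so a half turn about z gives the same grasp; the last joint's range is limited). The gripper opens to 85 mm and grips with 20 to 120 N. Pads are 22 mm wide; open, the fingers measure 114 mm over their backs; the gripper's body (76 mm by 85 mm) begins 54 mm behind the grasp point. The pads swing forward as they close: fully open they stand 13 mm farther back than shut.
Start: joints at [-1.165, 0.48, 1.596, -0, 1.065, -0.047], TCP at [0.284, -0.584, 0.248] pointing down, gripper open.
Joint ranges: [-2.75, 2.75], [-0.82, 2.05], [0.23, 2.67], [-1.56, 4.7], [0.09, 2.69], [-2.92, 2.92]. Speed limits (rad/s): [1.89, 1.89, 2.39, 3.01, 3.01, 3.01].

### API

Orientations are given as a unit quaternion [x, y, z, w].
In Python, from bench import env gives the robot as it stands.
- The arm moves only by the shell command python3 drive.py 'ROWS' [OPENING] [FORCE]. ROWS is rows parted by semicolons, their numbers by spaces, 1 to 20 of them, each of 4 numbers: dx, dy, dz in m, then a turn about the tool's z in rad; each row shifts and turns the commanded pose from where the row before left it, along the tool's axes as they then stand; what a row does not reach is not made up. A row lasts 1/8 s, in which the tool goes at most 0.0625 m and 0.188 rad, less where a joint would pass 70% of its speed; a pose out of reach is approached as far as the arm can. OPENING is the finger opening in m, set as the command begins (- or left out keeps the last). The fingers move at their own pace and stop on an object; FORCE is the grip in N (left out, the last holds). Time passes only in rows, so rows that do not move let the fingers close. It prints the time, the measured TCP pose, the force, the opening and the grip force at its end.
- env.get_obs(): the state, without advancing time (a new reading comes with each control period).
- env.get_image(name): name is "scene" or "top"; returns a dict with "image" (400x640x3 uint8, blue, green, red), "K" (3x3 intrinsics, pixels), "world_from_camera" (4x4, takes a point from camera to world coordinates). Camera axes: x right, y down, z forward; pixel columns grow to the right and rows downward; lengths in m; the calibration is good to about 2 mm. A picture is of the moment at which its call begins. There is no depth.
- env.hand_in(): hands the job in; it is judged then, once.
The state is a dict: "clock": time; "joints": joint angles; "qvel": joint speeds; "effort": joint torques, N m; "eef_pos": TCP position; "tcp_rot": TCP orientation; "ft_force": force on the tool from outside, world axes, zero at the start; "moment": the same for the moment, N m; "grip_width": finger opening in m; "grip_force": force on a finger pad.
Only numpy, scipy, OpenCV 4.12 (cv2) and the standard library are available. Lean on these libraries where they do the work, as an engineer would, in place of code of your own. Each camera call takes 0.05 s, during which the arm holds its last target. There are 200 camera calls.

## Working session

There is one attempt and no reset: what is moved stays moved. The work goes in short steps, Python scripts to look and compute and a shell command to move; the robot and the scene stay as the last step left them, time stands still between calls to the robot, and variables do not carry over. Pictures are saved under pics/ and viewed, at most 10 in all, crops included, and the job is handed in when it is done.

```bash
ls; mkdir -p pics; python3 - <<'E'
from bench import env
import cv2, numpy as np
for n in ("scene","top"):
    d=env.get_image(n); cv2.imwrite(f"pics/{n}0.png",d["image"]); print(n,d["K"].tolist(),np.round(d["world_from_camera"],4).tolist())
o=env.get_obs(); print(o["eef_pos"],o["tcp_rot"],o["clock"],env.tip_reach)
E
```

```text
bench.py
drive.py
pics
scene [[452.6985590824169, 0.0, 320.92726837157505], [0.0, 452.6985590824169, 201.41830121117067], [0.0, 0.0, 1.0]] [[0.7431, 0.5115, -0.4315, 1.1712], [0.6692, -0.5671, 0.4802, -0.6894], [0.0009, -0.6456, -0.7637, 1.143], [0.0, 0.0, 0.0, 1.0]]
top [[520.7225631304493, 0.0, 317.7966570857005], [0.0, 520.7225631304493, 205.59090006465496], [0.0, 0.0, 1.0]] [[-0.0103, -0.9956, 0.0934, 0.4943], [-0.9999, 0.0108, 0.0049, -0.0435], [-0.0059, -0.0933, -0.9956, 1.5342], [0.0, 0.0, 0.0, 1.0]]
[ 0.28423085 -0.58416298  0.24772544] [ 9.74481703e-01  2.24466253e-01 -9.50600478e-05 -5.51257128e-04] 0.1 0.017
```
View pics/scene0.png

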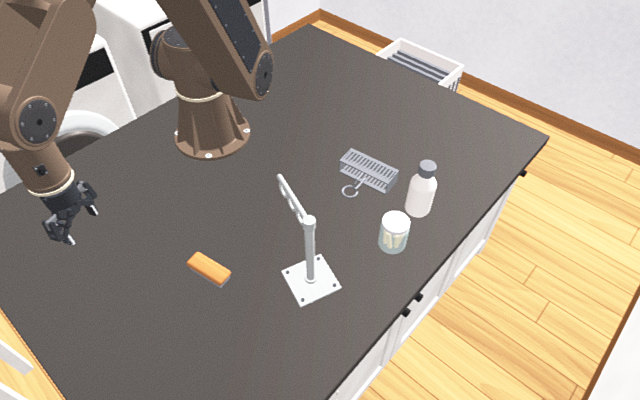

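View pics/top0.png

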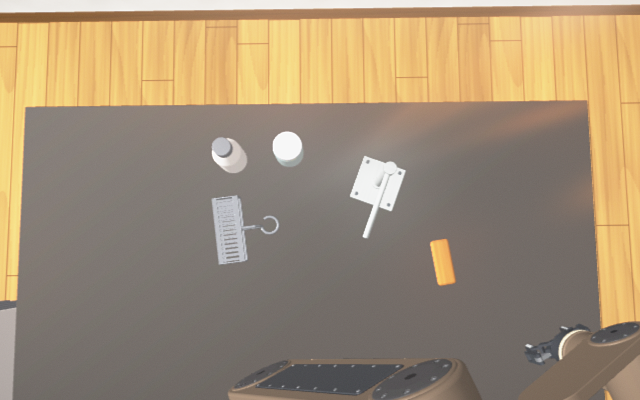

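The pictures show the following:
- **Basket:** lies at top (228,230), hook toward (270,225), i.e. world -y.
- **Stand:** post at top (388,170), with the arm's free end at (366,237).
- **Brush:** at (443,262).
- **Jar and bottle:** at (288,150) and (228,155).

Next I'll zoom on the basket and stand for measuring, and check how much pitch the threading needs.

```bash
cat > h.py <<'E'
import numpy as np, cv2
from bench import env
from scipy.spatial.transform import Rotation as R
def ray(d,u,v):
    T=np.array(d["world_from_camera"]); r=T[:3,:3]@np.linalg.inv(d["K"])@[u,v,1]; return T[:3,3],r/np.linalg.norm(r)
def onz(d,u,v,z):
    c,r=ray(d,u,v); return c+r*(z-c[2])/r[2]
def proj(d,p):
    T=np.linalg.inv(d["world_from_camera"]); q=d["K"]@(T[:3,:3]@p+T[:3,3]); return q[:2]/q[2]
def tri(a,pa,b,pb):
    c1,r1=ray(a,*pa); c2,r2=ray(b,*pb); s=np.linalg.lstsq(np.c_[r1,-r2],c2-c1,rcond=None)[0]
    p,q=c1+r1*s[0],c2+r2*s[1]; return (p+q)/2,np.linalg.norm(p-q)
def crop(n,u,v,w,h,k):
    d=env.get_image(n); return d,cv2.resize(d["image"][v:v+h,u:u+w],None,fx=k,fy=k,interpolation=cv2.INTER_CUBIC)
E
python3 - <<'E'
from h import *
d,a=crop("top",200,185,90,90,4); d2,b=crop("top",340,145,80,100,4)
e,c=crop("scene",330,140,80,60,4); e2,f=crop("scene",265,165,85,145,4)
out=np.zeros((600,800,3),np.uint8)
out[0:360,0:360]=a; out[360:600,0:320]=c; out[0:400,365:685]=b
cv2.imwrite("pics/m1.png",out); cv2.imwrite("pics/m2.png",f)
# planar threading clearance vs pitch: ring bar sections A (low), B=A+41 up, in hook frame (y right, x up)
th=np.r_[np.radians(np.linspace(-30,270,301))]
from collections import deque
for al in range(0,46,5):
    r=np.radians(al); t=th+r
    P=24*np.c_[np.cos(t),np.sin(t)]
    q=np.array([[0,-24-k] for k in range(0,19,1)]); rot=np.array([[np.cos(r),-np.sin(r)],[np.sin(r),np.cos(r)]])
    H=np.vstack([P,q@rot.T])
    ys=np.arange(-10,60,.5); xs=np.arange(-80,30,.5); Y,X=np.meshgrid(ys,xs)
    D=np.full(Y.shape,1e9)
    for h in H:
        for o in (0,41): D=np.minimum(D,np.hypot(Y-h[0],X+o-h[1]))
    D-=8
    g=rot@[0,16]
    gi=(np.argmin(abs(xs-0)),np.argmin(abs(ys-0))); best=None
    for c in np.arange(4,-4,-.25):
        n,l=cv2.connectedComponents((D>c).astype(np.uint8),connectivity=4)
        s=l[np.argmin(abs(xs+15)),np.argmin(abs(ys-55))]
        if s and s==l[gi]: best=c;break
    print(al,best)
E
```

```text
0 -2.5
5 -1.5
10 -0.5
15 0.5
20 1.5
25 2.5
30 3.25
35 3.5
40 3.5
45 3.5
```

View pics/m1.png

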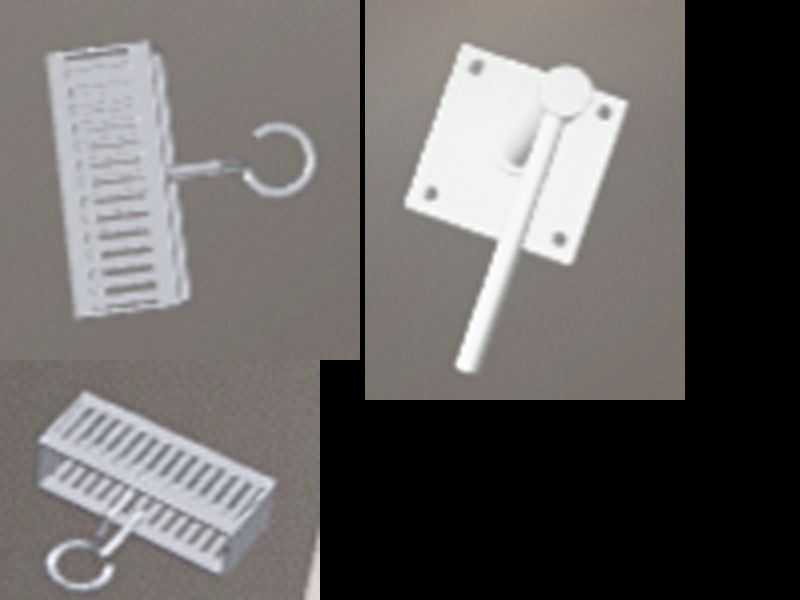

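View pics/m2.png

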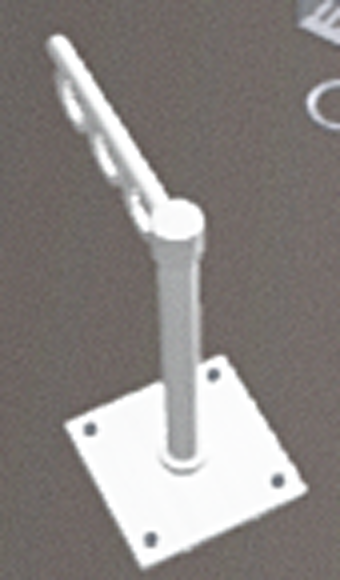

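Top crop: the basket's upper base edge runs from about (212,199) to (219,264.5). The hook ring is centred at about (270,225) and its gap faces world +x. Stand plate corners are at about (364.5,156), (406,170), (391,211) and (350,196), with the arm end at (366,237). The clearance check says threading needs about 30° of pitch with the +y end raised, so I'll hold the +y end and tilt the basket on the counter. Now measuring.

```bash
python3 - <<'E'
from h import *
t=env.get_image("top"); s=env.get_image("scene")
g=t["image"].astype(int); hsv=cv2.cvtColor(t["image"],cv2.COLOR_BGR2HSV)
# hook + basket mask
m=((g.min(2)>122)).astype(np.uint8)
# basket left edge (base upper edge, z=.056): first mask pixel in rows
rows=np.arange(204,260); L=[];
for v in rows:
    c=g[v,200:225].min(1); k=np.argmax(c>130); L.append(200+k-1+ (130-c[k-1])/(c[k]-c[k-1]) )
p=np.polyfit(rows,L,1); print("edge fit",p,np.std(np.polyval(p,rows)-L))
a=onz(t,np.polyval(p,200),200,.056); b=onz(t,np.polyval(p,262),262,.056); d=(a-b)/np.linalg.norm(a-b); print("y_b dir deg",np.degrees(np.arctan2(d[1],d[0])),a,b)
# hook: pixels right of bail
hm=m.copy(); hm[:,:260]=0; hm[:,285:]=0; hm[:210]=0; hm[245:]=0
v,u=np.nonzero(hm); pts=np.array([onz(t,x,y,.028)[:2] for x,y in zip(u,v)])
A=np.c_[2*pts,np.ones(len(pts))]; sol=np.linalg.lstsq(A,(pts**2).sum(1),rcond=None)[0]; r=np.sqrt(sol[2]+sol[:2]@sol[:2])
print("hook ctr",sol[:2],"r",r,len(pts))
xb=np.array([d[1],-d[0]]); print("x_b",xb)
# distance of hook ctr from base edge line, should be .154
print("dist", (sol[:2]-a[:2])@xb, "along y from a", (sol[:2]-a[:2])@d[:2])
for y in (200,198,196): print(y)
# stand plate
sm=((g.min(2)>165)).astype(np.uint8); sm[:, :345]=0; sm[:,412:]=0; sm[:150]=0; sm[245:]=0
C=max(cv2.findContours(sm,cv2.RETR_EXTERNAL,cv2.CHAIN_APPROX_NONE)[0],key=cv2.contourArea)
print(cv2.approxPolyDP(C,3,True)[:,0].tolist())
cor=[onz(t,*q,.010) for q in [(364.5,156),(406,170),(391,211),(350,196)]]
cor=np.array(cor); print(cor.round(4).tolist(),np.linalg.norm(np.diff(np.r_[cor,cor[:1]],axis=0),axis=1), "ctr",cor.mean(0))
print("arm end", tri(t,(365.7,236),s,(279.3,175.5)), onz(t,365.7,236,.27), "post top",onz(t,391,167.5,.285))
print("ring scene px ell", )
E
```

```text
edge fit [1.13532234e-01 1.87817508e+02] 0.10890897977412989
y_b dir deg 6.946656262130804 [0.65236195 0.27022067 0.056     ] [0.4759723  0.24872943 0.056     ]
hook ctr [0.58228524 0.10592036] r 0.02452226347055517 154
x_b [ 0.12094521 -0.99265918]
dist 0.15461877008801247 along y from a -0.08943363137481405
200
198
196
[[364, 156], [350, 196], [373, 205], [363, 234], [367, 237], [377, 207], [392, 209], [405, 170], [391, 161], [384, 163]]
[[0.7835, -0.1759, 0.01], [0.7401, -0.2977, 0.01], [0.619, -0.2506, 0.01], [0.6646, -0.131, 0.01]] [0.12929546 0.12995903 0.12796242 0.12703219] ctr [ 0.70181626 -0.21380359  0.01      ]
arm end (array([ 0.53826202, -0.15127987,  0.27469827]), np.float64(0.0023532627370447473)) [ 0.53762506 -0.15255132  0.27      ] post top [ 0.70231736 -0.2156843   0.285     ]
ring scene px ell
```

Every measurement fits the given sizes (hook to base 154.6 mm, plate about 128 mm, arm 176 mm). Next I'll write a planning helper and make the first move.

```bash
cat > go.py <<'E'
from h import *
def plan(p,yang=None):
    "tool-axis shift (at present axes) to world TCP p, then turn to bring tool y to world angle yang (deg)"
    o=env.get_obs(); M=R.from_quat(o["tcp_rot"]).as_matrix(); a=np.degrees(np.arctan2(M[1,1],M[0,1]))
    d=M.T@(np.array(p)-o["eef_pos"]); print("t",round(o["clock"],2),"tcp",o["eef_pos"].round(4),"yang",round(a,1),"z",M[:,2].round(3),"shift",d.round(4),"len",round(np.linalg.norm(d),3))
    if yang is not None: print("turn",round(np.radians((a-yang+180)%360-180),3))
    print("F",np.round(o["ft_force"],1),"w",round(o["grip_width"],4),"gf",round(o["grip_force"],1),"j",np.round(o["joints"],2))
if __name__=="__main__":
    import sys; v=[float(x) for x in sys.argv[1:]]; plan(v[:3],v[3] if len(v)>3 else None)
E
python3 go.py 0.5747 0.1685 0.43 7
python3 drive.py '0 0 -0.06 0;0 0 -0.06 0;0 0 -0.06 0'
python3 go.py 0.5747 0.1685 0.43 7
```

```text
t 0.4 tcp [ 0.2844 -0.5844  0.2482] yang -64.1 z [-0.  0. -1.] shift [ 0.5905 -0.5501 -0.1817] len 0.827
turn -1.24
F [-0.3 -0.8 -0.5] w 0.0849 gf 0.0 j [-1.16  0.48  1.6   0.    1.07 -0.05]
clock: 0.78
eef_pos: [0.2842, -0.5842, 0.4303]
tcp_rot: [0.974, 0.224, -0.0, 0.0]
ft_force: [0.3, -1.1, 1.0]
grip_width: 0.0852
grip_force: 0.0
t 0.78 tcp [ 0.2842 -0.5842  0.4303] yang -64.1 z [-0. -0. -1.] shift [ 5.905e-01 -5.498e-01  2.000e-04] len 0.807
turn -1.24
F [ 0.3 -1.1  1. ] w 0.0852 gf 0.0 j [-1.16  0.36  1.34 -0.    1.44 -0.05]
```

```bash
r='.0422 -.0393 0 0'; python3 drive.py '.0422 -.0393 0 0;.0422 -.0393 0 0;.0422 -.0393 0 0;.0422 -.0393 0 0;.0422 -.0393 0 0;.0422 -.0393 0 0;.0422 -.0393 0 0;.0422 -.0393 0 0;.0422 -.0393 0 0;.0422 -.0393 0 0;.0422 -.0393 0 0;.0422 -.0393 0 0;.0422 -.0393 0 0;.0422 -.0393 0 0'
python3 drive.py '0 0 0.03 -.177;0 0 0.03 -.177;0 0 0.03 -.177;0 0 0.03 -.177;0 0 0.03 -.177;0 0 0.03 -.177;0 0 0.03 -.178;0 0 0 0' 0.06 20
python3 go.py 0.5747 0.1685 0.058 7
```

```text
clock: 2.52
eef_pos: [0.5753, 0.1707, 0.4284]
tcp_rot: [0.974, 0.225, 0.0, 0.0]
ft_force: [1.5, -0.4, 0.4]
grip_width: 0.0858
grip_force: 0.0
clock: 3.52
eef_pos: [0.5737, 0.1684, 0.2165]
tcp_rot: [0.663, 0.749, -0.002, -0.001]
ft_force: [0.8, -0.2, 0.2]
grip_width: 0.0602
grip_force: 0.0
t 3.52 tcp [0.5737 0.1684 0.2165] yang 6.9 z [-0.004 -0.001 -1.   ] shift [0.     0.0016 0.1585] len 0.159
turn -0.001
F [ 0.8 -0.2  0.2] w 0.0602 gf 0.0 j [ 0.23  0.44  1.75 -0.    0.95  0.11]
```

```bash
python3 drive.py '0 .001 0.05 0;0 0 0.05 0;0 0 0.04 0;0 0 .0185 0;0 0 0 0'
python3 drive.py '0 0 0 0;0 0 0 0;0 0 0 0;0 0 0 0;0 0 0 0;0 0 0 0' 0 20
python3 - <<'E'
from h import *
t,a=crop("top",195,180,100,90,4); s,b=crop("scene",325,110,95,95,4)
o=np.zeros((380,780,3),np.uint8); o[:360,:400]=a; o[:380,400:780]=b; cv2.imwrite("pics/g1.png",o)
E
```

```text
clock: 4.15
eef_pos: [0.5761, 0.1689, 0.06]
tcp_rot: [0.663, 0.748, -0.0, -0.0]
ft_force: [-0.2, 0.0, 0.2]
grip_width: 0.0603
grip_force: 0.0
clock: 4.9
eef_pos: [0.5765, 0.1689, 0.0608]
tcp_rot: [0.663, 0.749, 0.001, 0.0]
ft_force: [-1.3, -1.9, 9.6]
grip_width: 0.0068
grip_force: 20.5
```

View pics/g1.png

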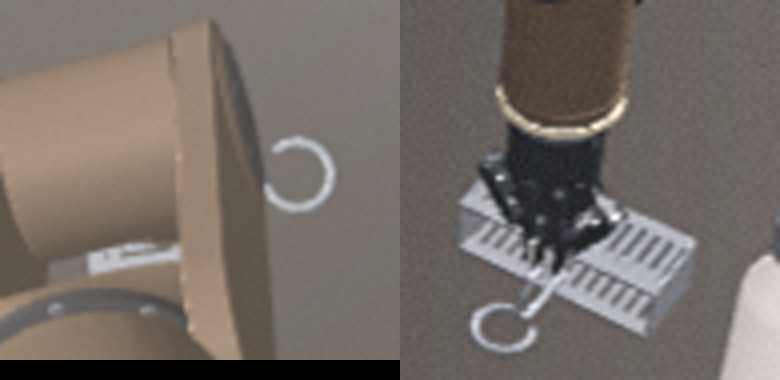

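The close-up shows the fingers at the bail leg just clear of the mouth. The width is 6.8 mm on an 8 mm bar and the tool feels 9.6 N upward, so the bar sits at the tip edge. I'll reopen a little, go lower and retake it.

```bash
python3 drive.py '0 0 0 0;0 0 0 0;-.003 0 0 0;0 0 .008 0;0 0 0 0' 0.03 20
python3 drive.py '0 0 0 0;0 0 0 0;0 0 0 0;0 0 0 0' 0 20
python3 go.py 0.5747 0.1685 0.054 7
```

```text
clock: 5.62
eef_pos: [0.5757, 0.1657, 0.0509]
tcp_rot: [0.663, 0.749, -0.001, -0.0]
ft_force: [0.0, -0.3, -0.1]
grip_width: 0.03
grip_force: 0.0
clock: 6.12
eef_pos: [0.5763, 0.1659, 0.0519]
tcp_rot: [0.663, 0.749, 0.0, -0.0]
ft_force: [-0.1, 0.3, -1.0]
grip_width: 0.0071
grip_force: 19.6
t 6.12 tcp [0.5763 0.1659 0.0519] yang 7.0 z [ 0.  0. -1.] shift [ 0.0028 -0.0012 -0.0021] len 0.004
turn -0.0
F [-0.1  0.3 -1. ] w 0.0071 gf 19.6 j [0.23 0.66 1.86 0.   0.62 0.11]
```

Clean grip now, with no vertical force. I'll tilt it up along the arc about its lower base edge, loosely pinched so the leg turns in the pads.

```bash
python3 drive.py '.005 0 -.0078 0;.005 0 -.0078 0;.0063 0 -.0068 0;.0063 0 -.0068 0;.0075 0 -.0056 0;.0075 0 -.0056 0;.0082 0 -.0042 0;.0083 0 -.0042 0;.0088 0 -.0028 0;.0089 0 -.0028 0;.0092 0 -.0011 0;.0093 0 -.0011 0;.0065 0 0 0;.0065 0 0 0;0 0 0 0'
python3 go.py 0.5747 0.1685 0.054 7
python3 - <<'E'
from h import *
t,a=crop("top",185,180,100,90,4); s,b=crop("scene",315,100,95,95,4)
o=np.zeros((380,780,3),np.uint8); o[:360,:400]=a; o[:380,400:780]=b; cv2.imwrite("pics/g2.png",o)
E
```

```text
clock: 8.0
eef_pos: [0.5637, 0.2688, 0.1083]
tcp_rot: [0.663, 0.749, 0.0, -0.0]
ft_force: [-0.3, -0.1, -1.8]
grip_width: 0.0073
grip_force: 19.5
t 8.0 tcp [0.5637 0.2688 0.1083] yang 7.0 z [ 0.  0. -1.] shift [-0.1009 -0.0013  0.0543] len 0.115
turn 0.0
F [-0.3 -0.1 -1.8] w 0.0073 gf 19.5 j [0.4  0.61 1.77 0.   0.76 0.27]
```

View pics/g2.png

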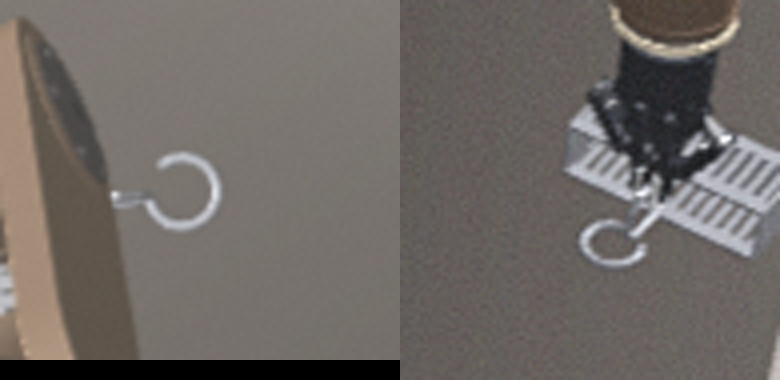

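The basket stayed level in the pads: at 20 N it doesn't turn. I'll lower it almost to the counter and relax the grip through the opening, so gravity can turn it.

```bash
python3 drive.py '0 0 .015 0;0 0 .015 0;0 0 .012 0;0 0 0 0'
for w in 0.0074 0.0078; do python3 drive.py '0 0 0 0;0 0 0 0' $w 20 | tail -3; done
```

```text
clock: 8.6
eef_pos: [0.5629, 0.268, 0.0649]
tcp_rot: [0.663, 0.749, -0.001, -0.001]
ft_force: [0.5, -0.5, -1.3]
grip_width: 0.0072
grip_force: 19.5
ft_force: [0.3, -0.3, -2.1]
grip_width: 0.0076
grip_force: 9.8
ft_force: [1.1, 0.3, 0.6]
grip_width: 0.0078
grip_force: 2.6
```

```bash
python3 drive.py '.002 0 -.006 0;.002 0 -.006 0;0 0 0 0;0 0 0 0' 0.0077 20|tail -3
python3 - <<'E'
from h import *
t=env.get_image("top"); s=env.get_image("scene"); cv2.imwrite("pics/t.png",t["image"]);cv2.imwrite("pics/s.png",s["image"])
o=env.get_obs(); print(o["eef_pos"],o["ft_force"].round(2),o["moment"].round(3))
for d,n in ((t,"t"),(s,"s")):
    c=proj(d,o["eef_pos"]); g=d["image"].min(2)
    m=(g>122).astype(np.uint8); u0,v0=c.astype(int); w=np.zeros_like(m); w[max(0,v0-60):v0+60,max(0,u0-60):u0+70]=1
    n_,l,st,ce=cv2.connectedComponentsWithStats(m*w)
    print(n,c.round(1),[(a.tolist(),b.round(1).tolist()) for a,b in zip(st[1:],ce[1:]) if a[4]>15])
E
```

```text
ft_force: [0.7, -2.2, 1.4]
grip_width: 0.0077
grip_force: 3.4
[0.56338151 0.27226385 0.07844549] [ 0.93 -2.21  2.23] [-0.324 -0.177  0.006]
t [207.8 230.8] [([224, 170, 19, 4, 58], [233.0, 171.2]), ([147, 198, 42, 36, 775], [165.6, 215.4]), ([204, 200, 6, 9, 27], [206.9, 203.8]), ([214, 218, 27, 20, 177], [229.8, 228.1]), ([180, 246, 10, 9, 73], [183.9, 249.8]), ([189, 252, 16, 23, 185], [196.7, 263.9])]
s [377.1 151.6] [([368, 112, 31, 10, 79], [383.2, 117.2]), ([357, 135, 11, 8, 44], [362.1, 138.5]), ([391, 136, 6, 7, 22], [393.6, 138.9]), ([385, 141, 7, 4, 16], [387.1, 142.3]), ([386, 145, 28, 16, 225], [400.1, 152.4]), ([355, 146, 48, 27, 523], [378.3, 159.1]), ([419, 159, 18, 12, 167], [427.9, 164.7]), ([404, 173, 34, 38, 946], [420.4, 193.3])]
```

```bash
python3 - <<'E'
import cv2,numpy as np
a=cv2.imread("pics/t.png")[185:275,145:245];b=cv2.imread("pics/s.png")[105:195,320:415]
o=np.zeros((360,790,3),np.uint8); o[:,:400]=cv2.resize(a,(400,360),interpolation=2); o[:,405:785]=cv2.resize(b,(380,360),interpolation=2); cv2.imwrite("pics/g3.png",o)
E
```

```text
(no output)
```

View pics/g3.png

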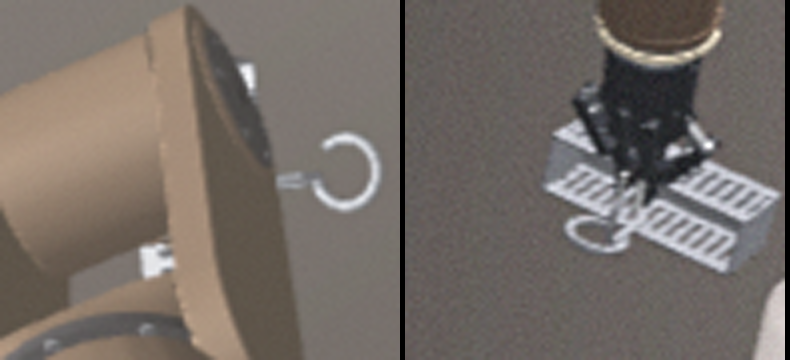

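The basket is now tilting: the scene crop shows the mouth turning up, with the hook foreshortened at about (600,232). I'll continue along the arc with this light pinch.

```bash
python3 drive.py '.0075 0 -.0056 0;.0075 0 -.0056 0;.0082 0 -.0042 0;.0083 0 -.0042 0;.0088 0 -.0028 0;.0089 0 -.0028 0;.0092 0 -.0011 0;.0093 0 -.0011 0;.0065 0 0 0;.0065 0 0 0;0 0 0 0;0 0 0 0'
python3 - <<'E'
import importlib,h
from h import *
t=env.get_image("top"); s=env.get_image("scene"); cv2.imwrite("pics/t.png",t["image"]);cv2.imwrite("pics/s.png",s["image"])
o=env.get_obs(); p=o["eef_pos"]; print(p,o["ft_force"].round(2),o["moment"].round(3))
print(proj(t,p),proj(s,p))
for d in (t,s):
    c=proj(d,p); g=d["image"].min(2)
    m=(g>122).astype(np.uint8); u0,v0=c.astype(int); w=np.zeros_like(m); w[max(0,v0-60):v0+60,max(0,u0-60):u0+70]=1
    n_,l,st,ce=cv2.connectedComponentsWithStats(m*w)
    print([(a.tolist()) for a,b in zip(st[1:],ce[1:]) if a[4]>15])
# predicted hook center for tilts, tcp as leg
h=np.array([.121,-.993,0]); 
for th in (40,50,60,67,75,90):
    r=np.radians(th); x=h*np.cos(r)+[0,0,np.sin(r)]; z=-h*np.sin(r)+[0,0,np.cos(r)]
    q=p+60e-3*x-22e-3*z; print(th,proj(t,q).round(1),proj(s,q).round(1))
E
```

```text
clock: 11.2
eef_pos: [0.5533, 0.3523, 0.1057]
tcp_rot: [0.663, 0.749, -0.0, -0.0]
ft_force: [-0.8, -0.5, -1.2]
grip_width: 0.0079
grip_force: 5.2
[0.55344754 0.35222099 0.10576612] [-0.51 -0.24 -1.32] [-0.021 -0.007  0.04 ]
[176.54218058 234.27074827] [389.75747102 132.57359409]
[[116, 191, 50, 91, 1324], [163, 201, 21, 10, 65], [176, 201, 24, 67, 851]]
[[420, 72, 39, 21, 344], [381, 88, 32, 13, 86], [404, 116, 7, 7, 22], [379, 129, 14, 10, 51], [384, 143, 25, 14, 37], [420, 159, 17, 12, 166], [408, 173, 30, 19, 422]]
40 [196.4 231. ] [381.6 137.4]
50 [193.8 231.1] [382.6 134.4]
60 [190.6 231.3] [383.9 131.2]
67 [188.  231.4] [384.9 129. ]
75 [184.9 231.7] [386.1 126.6]
90 [178.6 232.3] [388.6 122.4]
```

The moments are near zero and the weight is carried, so the basket hangs at its balance (about 68° turned) with the lower edge at the counter. I'll release while retreating up and away, so it settles onto its base.

```bash
python3 drive.py '0 0 0 0;.02 0 -.035 0;.045 0 -.04 0;.045 0 -.04 0;.03 0 -.05 0;0 0 -.06 0;0 0 -.06 0;0 0 0 0' 0.06 20
python3 - <<'E'
from h import *
t=env.get_image("top"); s=env.get_image("scene"); cv2.imwrite("pics/t.png",t["image"]);cv2.imwrite("pics/s.png",s["image"])
a=t["image"][190:290,130:250];b=s["image"][75:195,345:465]
o=np.zeros((480,800,3),np.uint8); o[:333,:400]=cv2.resize(a,(400,333),interpolation=2); o[:,405:795]=cv2.resize(b,(390,480),interpolation=2)[:480]; cv2.imwrite("pics/g4.png",o)
E
```

```text
clock: 12.3
eef_pos: [0.5377, 0.4926, 0.3971]
tcp_rot: [0.663, 0.749, 0.004, 0.001]
ft_force: [0.1, -0.1, -0.8]
grip_width: 0.0602
grip_force: 0.0
```

View pics/g4.png

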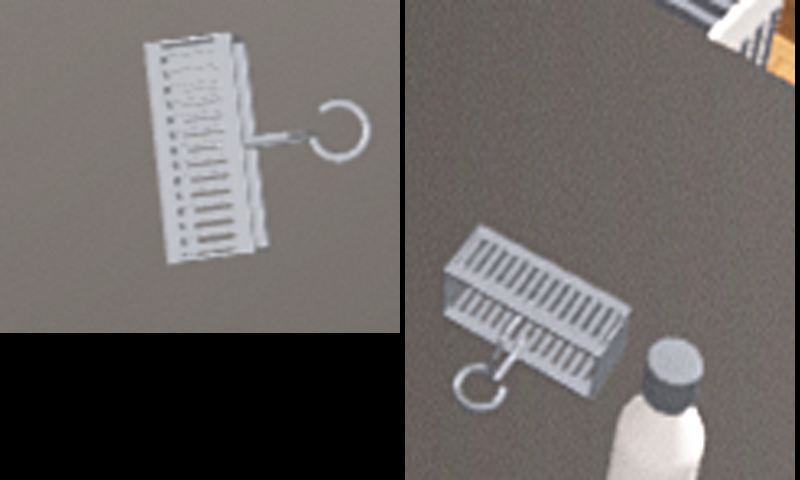

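It fell back on its side, so it had turned less than the 55° balance point. I'll re-measure, and this time lift it free to hang at a lighter pinch and check the tilt before letting go.

```bash
cat > meas.py <<'E'
from h import *
def lying(t,u0,u1,v0,v1):
    g=t["image"].astype(int); rows=np.arange(v0,v1); L=[]
    for v in rows:
        c=g[v,u0:u1].min(1); k=np.argmax(c>130); L.append(u0+k-1+(130-c[k-1])/(c[k]-c[k-1]))
    L=np.array(L); p=np.polyfit(rows,L,1); e=abs(np.polyval(p,rows)-L); ok=e<1; p=np.polyfit(rows[ok],L[ok],1)
    a=onz(t,np.polyval(p,v0),v0,.056); b=onz(t,np.polyval(p,v1),v1,.056); d=(a-b)/np.linalg.norm(a-b)
    return a,d
if __name__=="__main__":
    t=env.get_image("top"); a,d=lying(t,165,195,206,264); xb=np.array([d[1],-d[0],0])
    m=(t["image"].min(2)>122).astype(np.uint8); m[:,:222]=0; m[:,250:]=0; m[:212]=0; m[246:]=0
    v,u=np.nonzero(m); pts=np.array([onz(t,x,y,.028)[:2] for x,y in zip(u,v)])
    s=np.linalg.lstsq(np.c_[2*pts,np.ones(len(pts))],(pts**2).sum(1),rcond=None)[0]; c=np.r_[s[:2],.028]
    print("yb deg",np.degrees(np.arctan2(d[1],d[0])),"hook",c,"r",np.sqrt(s[2]+s[:2]@s[:2]),"dist",(c-a)@xb)
    leg=c-.060*xb; leg[2]=.05; print("leg",leg,"xb",xb)
    m=(t["image"].min(2)>150).astype(np.uint8); m[:,:205]=0; m[:,252:]=0; m[:130]=0; m[185:]=0
    n,l,st,ce=cv2.connectedComponentsWithStats(m); print("bottle/jar",st[1:][st[1:,4]>60].tolist())
    print("bottle front",onz(t,237,172,0))
    import sys; o=env.get_obs(); print(o["eef_pos"],o["clock"])
E
python3 meas.py
```

```text
yb deg 7.087288112459772 hook [0.5708065  0.21508805 0.028     ] r 0.024253296730124323 dist 0.15461201027635804
leg [0.56340363 0.27462961 0.05      ] xb [ 0.12338131 -0.99235934  0.        ]
bottle/jar [[211, 137, 36, 36, 900]]
bottle front [0.74139155 0.20386206 0.        ]
[0.53617505 0.4910773  0.39009594] 12.45
```

```bash
python3 go.py 0.5632 0.2766 0.15 7.1 | head -1; python3 drive.py '-.053 0 .06 0;-.053 0 .06 0;-.054 0 .06 0;-.054 0 .05 0;0 0 0 0;0 0 0 0' 0.04 20 | head -2; python3 go.py 0.5632 0.2766 0.054 7.1
```

```text
t 12.45 tcp [0.5362 0.4911 0.3901] yang 7.0 z [-0.001 -0.001 -1.   ] shift [-0.216   0.001   0.2402] len 0.323
clock: 13.2
eef_pos: [0.5569, 0.3221, 0.2075]
t 13.2 tcp [0.5569 0.3221 0.2075] yang 6.9 z [-0.001 -0.    -1.   ] shift [-0.0459  0.0009  0.1535] len 0.16
turn -0.003
F [-0.2  1.1  0.3] w 0.0396 gf 0.0 j [0.48 0.51 1.65 0.   0.98 0.36]
```

```bash
python3 drive.py '-.023 .001 .04 0;-.023 0 .04 0;0 0 .04 0;0 0 .0335 0;0 0 0 0;0 0 0 0' | head -2; python3 go.py 0.5632 0.2766 0.054 7.1
python3 drive.py '0 0 0 0;0 0 0 0;0 0 0 0;0 0 0 0' 0 20 | tail -3
```

```text
clock: 13.95
eef_pos: [0.5645, 0.2778, 0.0561]
t 13.95 tcp [0.5645 0.2778 0.0561] yang 7.0 z [ 0.002  0.001 -1.   ] shift [-0.001  -0.0015  0.0021] len 0.003
turn -0.001
F [0.3 0.5 0.1] w 0.0399 gf 0.0 j [0.41 0.68 1.79 0.   0.67 0.29]
ft_force: [-1.1, -1.1, 8.3]
grip_width: 0.0067
grip_force: 20.3
```

```bash
python3 drive.py '0 0 0 0;0 0 0 0;-.004 -.001 .004 0;0 0 0 0;0 0 0 0' 0.03 20|tail -3
python3 drive.py '0 0 0 0;0 0 0 0;0 0 0 0;0 0 0 0' 0 20
python3 drive.py '0 0 -.03 0;0 0 -.03 0;0 0 -.01 0;0 0 0 0;0 0 0 0' | tail -3
for w in 0.0074 0.0077; do python3 drive.py '0 0 0 0;0 0 0 0;0 0 0 0' $w 20 | tail -3; done; python3 -c "
from h import *;o=env.get_obs();print(o['eef_pos'],o['moment'].round(3))"
```

```text
ft_force: [0.5, 1.1, 0.1]
grip_width: 0.0298
grip_force: 0.0
clock: 15.58
eef_pos: [0.5633, 0.2727, 0.0508]
tcp_rot: [0.663, 0.749, 0.0, 0.0]
ft_force: [-0.2, 0.7, 1.2]
grip_width: 0.0069
grip_force: 19.6
ft_force: [-0.7, 0.3, -2.8]
grip_width: 0.007
grip_force: 19.6
ft_force: [0.3, 0.7, -2.0]
grip_width: 0.0073
grip_force: 10.2
ft_force: [-0.2, 0.3, -1.3]
grip_width: 0.0078
grip_force: 5.3
[0.56325067 0.27267792 0.12076457] [ 0.004 -0.023 -0.003]
```

```bash
cat > tilt.py <<'E'
from h import *
def run(save=None):
    t=env.get_image("top"); s=env.get_image("scene"); o=env.get_obs(); p=o["eef_pos"]+[0,0,-.001]; h=np.array([.123,-.992,0]); yb=np.array([.992,.123,0])
    a=np.radians(np.linspace(-30,270,120)); best=[]
    for th in range(0,100,5):
        r=np.radians(th); x=h*np.cos(r)+[0,0,np.sin(r)]; z=-h*np.sin(r)+[0,0,np.cos(r)]
        c=p+.060*x-.022*z; out=[th]
        for d in (t,s):
            g=d["image"].min(2).astype(float); q=[]
            for k in a:
                u,v=proj(d,c+.024*(np.cos(k)*yb+np.sin(k)*x)); q.append(cv2.getRectSubPix(g.astype(np.float32),(1,1),(float(u),float(v)))[0,0])
            out.append(round(float(np.mean(np.array(q)>122)),2))
        best.append(out)
    print(best); print(p,o["ft_force"].round(1),o["grip_force"],o["clock"])
    if save: cv2.imwrite(save,s["image"])
if __name__=="__main__": run("pics/s.png")
E
python3 tilt.py
```

```text
[[0, 0.19, 0.19], [5, 0.14, 0.21], [10, 0.14, 0.25], [15, 0.14, 0.29], [20, 0.15, 0.38], [25, 0.15, 0.6], [30, 0.17, 0.54], [35, 0.2, 0.55], [40, 0.24, 0.42], [45, 0.38, 0.03], [50, 0.5, 0.14], [55, 1.0, 0.11], [60, 1.0, 0.81], [65, 0.88, 0.31], [70, 0.99, 0.38], [75, 0.99, 0.17], [80, 1.0, 0.01], [85, 0.62, 0.01], [90, 0.11, 0.02], [95, 0.0, 0.0]]
[0.56322387 0.27264108 0.11974202] [-0.1 -0.5 -1.8] 5.306465907488018 17.05
```

```bash
cat > tilt.py <<'E'
from h import *
# hook blob in the scene view, rays cast onto the vertical plane y_b=0 through the pinched leg
s=env.get_image("scene"); o=env.get_obs(); p=o["eef_pos"]; h=np.array([.123,-.992,0]); yb=np.array([.992,.123,0])
g=s["image"]; m=((g.min(2)>112)).astype(np.uint8)
u0,v0=proj(s,p+.03*h+[0,0,.03]).astype(int); w=np.zeros_like(m); w[v0-22:v0+22,u0-30:u0+22]=1
n,l,st,ce=cv2.connectedComponentsWithStats(m*w); print((u0,v0),p.round(4),o["ft_force"].round(1),round(o["grip_force"],1),o["clock"])
for i in range(1,n):
    if st[i,4]>12:
        c,r=ray(s,st[i,0]+st[i,2]/2,st[i,1]+st[i,3]/2); q=c+r*(((p-c)@yb)/(r@yb)); d=q-p
        print(st[i].tolist(),"h,v mm",round(d@h*1e3,1),round(d[2]*1e3,1),"tilt",round(np.degrees(np.arctan2(d[2],d@h)+np.arctan2(.022,.060)),1))
cv2.imwrite("pics/s.png",g)
E
python3 drive.py '0 0 0 0;0 0 0 0;0 0 0 0;0 0 0 0' 0.0079 20|tail -3; python3 tilt.py
python3 drive.py '0 0 .005 0;0 0 .005 0;0 0 .002 0;0 0 0 0' 0.0078 20|tail -3; python3 tilt.py
```

```text
ft_force: [-0.1, 0.7, -0.4]
grip_width: 0.0081
grip_force: 1.0
(np.int64(374), np.int64(140)) [0.5632 0.2727 0.1208] [-0.8  0.2 -1.1] 1.0 17.6
[393, 125, 3, 6, 14] h,v mm -114.8 -18.9 tilt -150.5
[348, 135, 38, 27, 301] h,v mm 77.9 31.6 tilt 42.2
[379, 147, 17, 9, 25] h,v mm -86.0 -108.9 tilt -108.2
ft_force: [-0.5, 1.0, -0.9]
grip_width: 0.0077
grip_force: 3.0
(np.int64(374), np.int64(143)) [0.5631 0.2725 0.1084] [-0.   0.2 -0.4] 3.0 18.15
[392, 129, 4, 6, 16] h,v mm -116.6 -26.1 tilt -147.2
[348, 135, 45, 30, 323] h,v mm 51.5 17.0 tilt 38.5
[383, 149, 13, 7, 20] h,v mm -105.9 -117.0 tilt -112.0
```

```bash
python3 - <<'E'
import cv2
a=cv2.imread("pics/s.png")[100:190,325:425]; cv2.imwrite("pics/g5.png",cv2.resize(a,None,fx=6,fy=6,interpolation=2))
E
```

```text
(no output)
```

View pics/g5.png

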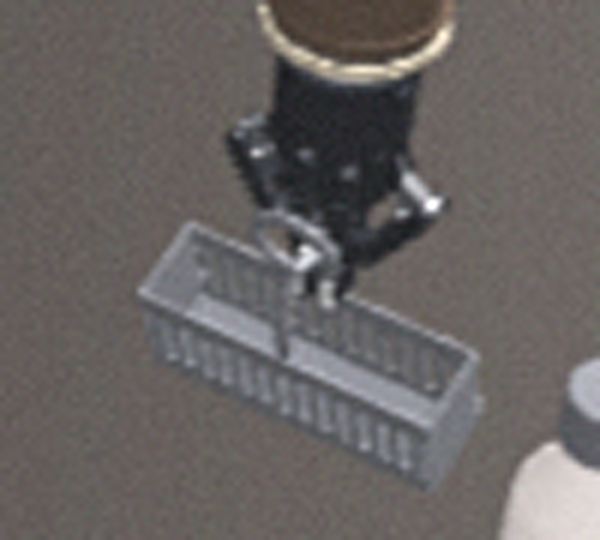

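The crop shows the basket nearly upright in the pads, its lower edge at the counter and the hook at scene px (374.5,140). I'll confirm the tilt with a ray.

```bash
python3 - <<'E'
from h import *
s=env.get_image("scene"); p=env.get_obs()["eef_pos"]; h=np.array([.123,-.992,0]); yb=np.array([.992,.123,0])
for px in ((374.5,140),(374,139),(375,141)):
    c,r=ray(s,*px); q=c+r*(((p-c)@yb)/(r@yb)); d=q-p; print((d@h).round(4),d[2].round(4),np.degrees(np.arctan2(d[2],d@h)+np.arctan2(.022,.060)))
E
```

```text
0.0308 0.0452 75.87129093936495
0.0353 0.0529 76.37983050756434
0.0262 0.0375 75.1569519897319
```

It is turned 75°, well past balance. Releasing.

```bash
python3 drive.py '0 0 0 0;.01 0 -.04 0;.03 0 -.05 0;.03 0 -.05 0;0 0 -.06 0;0 0 -.06 0;.05 0 0 0;.05 0 0 0;0 0 0 0' 0.06 20
cat > upr.py <<'E'
from h import *
t=env.get_image("top"); g=t["image"]; cv2.imwrite("pics/t.png",g); cv2.imwrite("pics/s.png",env.get_image("scene")["image"])
m=(g.min(2)>112).astype(np.uint8); m[:, :165]=0; m[:,250:]=0; m[:185]=0; m[280:]=0
m=cv2.morphologyEx(m,cv2.MORPH_CLOSE,np.ones((5,5),np.uint8)); n,l,st,ce=cv2.connectedComponentsWithStats(m)
i=1+np.argmax(st[1:,4]); v,u=np.nonzero(l==i); print(st[1:].tolist())
q=np.array([onz(t,x,y,.075)[:2] for x,y in zip(u,v)]).astype(np.float32)*1000; print("rect at z=.075 (mm)",cv2.minAreaRect(q))
E
python3 upr.py
```

```text
clock: 19.32
eef_pos: [0.5415, 0.4444, 0.3682]
tcp_rot: [0.662, 0.75, 0.0, -0.0]
ft_force: [0.8, -0.4, -0.2]
grip_width: 0.0601
grip_force: 0.0
[[165, 185, 85, 95, 7225], [242, 268, 3, 3, 5], [241, 274, 1, 1, 1]]
rect at z=.075 (mm) ((562.3286743164062, 276.3408508300781), (264.67938232421875, 237.89404296875), 0.11697173863649368)
```

```bash
sed -i 's/g.min(2)>112/(g[:,:,0].astype(int)-g[:,:,2])>3/' upr.py; python3 upr.py; python3 - <<'E'
import cv2,numpy as np
g=cv2.imread("pics/t.png"); print(g[240,260],g[230,190]); 
a=g[185:285,140:250];b=cv2.imread("pics/s.png")[90:190,330:440]
o=np.hstack([cv2.resize(a,None,fx=3.6,fy=3.6,interpolation=2),cv2.resize(b,None,fx=3.6,fy=3.6,interpolation=2)]); cv2.imwrite("pics/g6.png",o); print(o.shape)
x=(g[195:275:3,165:245:3,0].astype(int)-g[195:275:3,165:245:3,2]); print("\n".join("".join("#" if k>5 else "." for k in r) for r in x))
E
```

```text
[[192, 198, 31, 68, 1599]]
rect at z=.075 (mm) ((562.4451904296875, 278.1217346191406), (188.4635772705078, 72.84713745117188), 7.127468109130859)
[110 115 121] [115 119 126]
(360, 792, 3)
...........................
.............###...........
...............#...........
............#.##...........
.............##............
.............###...........
............####.#.........
............####...........
............#####..........
..........#.######.........
..........#.#####..........
............#####..........
..........###.#.#..........
.............####..........
.............####..........
.............#####.........
.............####.#........
.............#####.........
.............#####.........
.............#####.........
..............####.........
...........#..#####........
..............####.........
..............###..........
...........................
...........................
...........................
```

Mask check: the footprint is 188 × 73 mm with no hook sticking out to the side. That matches an upright basket (56 mm plus about 16 mm of perspective), centred at about (0.5615, 0.2855) with y_b at 7.1°. Now for the new hold at the +y end, turning the tool by 90°.

```bash
python3 drive.py '0 0 0 .18;0 0 0 .18;0 0 0 .18;0 0 0 .18;0 0 0 .18;0 0 0 .18;0 0 0 .18;0 0 0 .18;0 0 0 .131;0 0 0 0' 0.085 20|head -2; python3 go.py 0.6428 0.2956 0.25 -82.9
```

```text
clock: 20.78
eef_pos: [0.5429, 0.4404, 0.3689]
t 20.77 tcp [0.5429 0.4404 0.3689] yang -83.1 z [ 0. -0. -1.] shift [0.0816 0.1558 0.1189] len 0.212
turn -0.003
F [ 0.3 -0.2  0.1] w 0.0849 gf 0.0 j [ 0.64  0.47  1.31 -0.    1.36  2.09]
```

```bash
python3 - <<'E'
from h import *
t=env.get_image("top"); g=t["image"].astype(int); m=((g[:,:,0]-g[:,:,2])>3).astype(np.uint8)
M=np.array([[.992,.123],[-.123,.992]])
m[:, :180]=0; m[:,240:]=0; m[:190]=0; m[275:]=0
n,l,st,ce=cv2.connectedComponentsWithStats(cv2.morphologyEx(m,cv2.MORPH_CLOSE,np.ones((5,5),np.uint8))); i=1+np.argmax(st[1:,4]); v,u=np.nonzero(l==i)
q=np.array([onz(t,x,y,.075)[:2] for x,y in zip(u,v)])@M.T
print("yb range",np.percentile(q[:,0],[0,1,99,100]),"zb",np.percentile(q[:,1],[0,1,99,100])); c=np.array([.5615,.2855]); print(M@c)
E
```

```text
yb range [0.49797587 0.5003607  0.68390101 0.68635074] zb [0.17027923 0.17130578 0.23758817 0.24312763]
[0.5921245 0.2141515]
```

```bash
python3 drive.py '.0204 .039 .03 0;.0204 .039 .03 0;.0204 .039 .03 0;.0204 .0388 .029 0;0 0 0 0;0 0 0 0'|head -2; python3 go.py 0.6428 0.2956 0.058 -82.9
```

```text
clock: 21.58
eef_pos: [0.6425, 0.2966, 0.2501]
t 21.57 tcp [0.6425 0.2966 0.2501] yang -83.0 z [ 0.  0. -1.] shift [1.000e-04 1.100e-03 1.921e-01] len 0.192
turn -0.001
F [-0.2 -0.9 -0.2] w 0.085 gf 0.0 j [0.39 0.56 1.45 0.   1.13 1.84]
```

```bash
python3 drive.py '0 .001 .055 0;0 0 .055 0;0 0 .03 0;0 0 .03 0;0 0 .022 0;0 0 0 0;0 0 0 0'|head -4; python3 drive.py '0 0 0 0;0 0 0 0;0 0 0 0;0 0 0 0' 0.04 20; python3 -c "
from h import *;print(env.get_obs()['moment'].round(3))"
```

```text
clock: 22.45
eef_pos: [0.6432, 0.2963, 0.059]
tcp_rot: [0.998, 0.061, 0.001, -0.0]
ft_force: [0.6, 0.4, -0.4]
clock: 22.95
eef_pos: [0.6432, 0.2959, 0.059]
tcp_rot: [0.998, 0.061, 0.001, -0.0]
ft_force: [-1.3, -0.2, 7.1]
grip_width: 0.0559
grip_force: 20.1
[-0.135  0.201  0.113]
```

Held at 55.9 mm width as expected. Now I'll relax the pinch and raise the +y end along an arc, with the -y edge staying on the counter, to get about 30° of pitch.

```bash
python3 drive.py '0 0 0 0;0 0 0 0' 0.0563 20|tail -3;  python3 drive.py '0 0 0 0;0 0 0 0' 0.0566 20|tail -3;python3 drive.py '-.003 0 -.0075 0;-.003 0 -.0076 0;0 0 0 0' | tail -4; python3 -c "
from h import *;o=env.get_obs();print(o['eef_pos'],o['ft_force'].round(1),o['moment'].round(3))"
```

```text
ft_force: [0.2, -0.1, 7.0]
grip_width: 0.0568
grip_force: 5.1
ft_force: [0.5, 0.9, 0.2]
grip_width: 0.0565
grip_force: 0.3
tcp_rot: [0.998, 0.061, 0.001, -0.0]
ft_force: [-0.5, 0.7, 0.2]
grip_width: 0.0563
grip_force: 0.1
[0.63677354 0.29507347 0.07385641] [-0.5  0.7  0.2] [-0.059  0.008 -0.037]
```

```bash
python3 drive.py '.003 0 .0075 0;.003 0 .0076 0;0 0 0 0' 0.06 20| head -2; python3 drive.py '0 0 0 0;0 0 0 0' 0.0563 20|tail -3; python3 drive.py '-.003 0 -.0075 0;-.003 0 -.0076 0;-.0036 0 -.0074 0;-.0036 0 -.0073 0;0 0 0 0' | tail -4; python3 -c "
from h import *;o=env.get_obs();print(o['eef_pos'],o['ft_force'].round(1),o['moment'].round(3))"
```

```text
clock: 24.2
eef_pos: [0.6422, 0.2954, 0.0563]
ft_force: [-0.8, -0.1, -0.9]
grip_width: 0.0565
grip_force: 2.8
tcp_rot: [0.998, 0.061, 0.001, -0.0]
ft_force: [-0.1, -0.1, -0.1]
grip_width: 0.0562
grip_force: 0.0
[0.62958345 0.29424791 0.08847146] [-0.1 -0.1 -0.1] [ 0.    -0.055  0.014]
```

```bash
python3 drive.py '.0066 0 .015 0;.0066 0 .0147 0;0 0 0 0' 0.06 20| head -2; python3 drive.py '0 0 0 0;0 0 0 0;0 0 0 0' 0.0560 20|tail -3; python3 drive.py '-.003 0 -.0075 0;-.003 0 -.0076 0;0 0 0 0' | tail -4; python3 -c "
from h import *;o=env.get_obs();print(o['eef_pos'],o['ft_force'].round(1),o['moment'].round(3))"
```

```text
clock: 25.45
eef_pos: [0.642, 0.2951, 0.0552]
ft_force: [-1.1, 0.1, -0.5]
grip_width: 0.0559
grip_force: 4.0
tcp_rot: [0.998, 0.061, 0.001, -0.0]
ft_force: [1.9, -0.5, -1.1]
grip_width: 0.0559
grip_force: 1.0
[0.63684845 0.29516378 0.07411197] [ 1.9 -0.5 -1.1] [ 0.001 -0.086  0.037]
```

```bash
python3 drive.py '0 0 0 0;0 0 0 0' 0.0556 20|tail -3; python3 drive.py '-.0036 0 -.0074 0;-.0036 0 -.0073 0;0 0 0 0' | tail -3; python3 drive.py '-.0042 0 -.007 0;-.0042 0 -.007 0;0 0 0 0' | tail -3; python3 -c "
from h import *;o=env.get_obs();print(o['eef_pos'],o['ft_force'].round(1),o['moment'].round(3))"
```

```text
ft_force: [1.4, 1.0, 0.6]
grip_width: 0.056
grip_force: 13.3
ft_force: [-0.4, 0.1, -2.0]
grip_width: 0.0559
grip_force: 13.5
ft_force: [1.2, 0.5, -1.6]
grip_width: 0.056
grip_force: 13.5
[0.62110758 0.29317558 0.10241496] [ 1.2  0.5 -1.6] [ 0.072 -0.101 -0.017]
```

```bash
cat > pitch.py <<'E'
from h import *
# bottom edge of the wall facing the scene camera, rays cast onto that wall's vertical plane -> pitch
s=env.get_image("scene"); o=env.get_obs(); p=o["eef_pos"]; M=R.from_quat(o["tcp_rot"]).as_matrix(); yb=M[:,0]; zb=-M[:,1]
g=s["image"].astype(int); m=((g[:,:,0]-g[:,:,2]>3)&(g.min(2)>60)).astype(np.uint8)
c0=proj(s,p-.08*yb).astype(int); w=np.zeros_like(m); w[max(0,c0[1]-70):c0[1]+70,max(0,c0[0]-80):c0[0]+80]=1
m=cv2.morphologyEx(m*w,cv2.MORPH_CLOSE,np.ones((5,5),np.uint8)); n,l,st,ce=cv2.connectedComponentsWithStats(m); i=1+np.argmax(st[1:,4]); print(st[i])
v,u=np.nonzero(l==i); P=p-.028*zb; Q=[]
for x,y in zip(u,v):
    c,r=ray(s,x,y+.5); q=c+r*(((P-c)@zb)/(r@zb))-P; Q.append([q@yb*1e3,q[2]*1e3])
Q=np.array(Q); b=np.arange(Q[:,0].min(),Q[:,0].max(),5); L=[]
for k in b:
    a=Q[(Q[:,0]>=k)&(Q[:,0]<k+5)]
    if len(a): L.append([k+2.5,a[:,1].min()])
L=np.array(L); print("tcp",p.round(4),"zmin world at y_b:",[(int(a),int(c+p[2]*1e3)) for a,c in L[::2]])
cv2.imwrite("pics/s.png",s["image"])
E
python3 pitch.py
```

```text
[ 347  113   58   56 1570]
tcp [0.6212 0.2931 0.1021] zmin world at y_b: [(-171, 87), (-161, 34), (-151, 31), (-141, 36), (-131, 31), (-121, 38), (-111, 33), (-101, 39), (-91, 39), (-81, 36), (-71, 41), (-61, 43), (-51, 42), (-41, 44), (-31, 44), (-21, 46), (-11, 45), (-1, 47), (8, 49), (18, 53), (28, 75), (38, 97)]
```

The basket is carried with only about 6° of pitch, its -y edge 30 mm up. I'll relax the pinch step by step so that end sinks onto the counter.

```bash
for w in 0.0558 0.0560; do python3 drive.py '0 0 0 0;0 0 0 0' $w 20|tail -1; python3 pitch.py | tail -1; done
```

```text
grip_force: 12.7
tcp [0.6211 0.293  0.1013] zmin world at y_b: [(-170, 83), (-160, 30), (-150, 29), (-140, 31), (-130, 36), (-120, 33), (-110, 37), (-100, 33), (-90, 39), (-80, 34), (-70, 36), (-60, 38), (-50, 38), (-40, 40), (-30, 44), (-20, 41), (-10, 43), (0, 47), (9, 49), (19, 49), (29, 75), (39, 93)]
grip_force: 0.0
tcp [0.6212 0.2931 0.1017] zmin world at y_b: [(-153, 1), (-143, 5), (-133, 5), (-123, 0), (-113, 2), (-103, 7), (-93, 4), (-83, 4), (-73, 1), (-63, 6), (-53, 3), (-43, 3), (-33, 0), (-23, 5), (-13, 0), (-3, 2), (6, 2), (16, 8), (26, 1), (36, 15), (46, 46)]
```

The basket slid down and stands flat on its base again, still upright. The flat-pad pinch either sticks or slips, so I'll pinch only its top +y corner with the pad tips: a small patch that can pivot. First I back off and re-measure.

```bash
python3 drive.py '0 0 0 0;0 0 -.05 0;0 0 -.05 0;0 -.04 -.03 0;0 -.06 0 0;0 -.06 0 0;0 0 0 0' 0.085 20|head -2
cat > top.py <<'E'
from h import *
t=env.get_image("top"); g=t["image"].astype(int); m=((g[:,:,0]-g[:,:,2])>3).astype(np.uint8)
m[:, :180]=0; m[:,250:]=0; m[:185]=0; m[285:]=0
n,l,st,ce=cv2.connectedComponentsWithStats(cv2.morphologyEx(m,cv2.MORPH_CLOSE,np.ones((5,5),np.uint8))); i=1+np.argmax(st[1:,4]); v,u=np.nonzero(l==i); print(st[i])
P=np.array([onz(t,x,y,.075)[:2] for x,y in zip(u,v)]); r=cv2.minAreaRect((P*1000).astype(np.float32)); print(r)
a=np.radians(r[2] if r[2]<45 else r[2]-90); M=np.array([[np.cos(a),np.sin(a)],[-np.sin(a),np.cos(a)]]); q=P@M.T
# the far (+y) rim edge and near end, left rim edge (z=+28)
e=np.percentile(q[:,0],[.5,99.5]); f=np.percentile(q[:,1],[.5,99.5]); print("yb ends",e,"zb",f, "deg",np.degrees(a))
cy=(e[0]+e[1])/2; cz=f[1]-.028; print("rim centre",M.T@[cy,cz],"corner hold",M.T@[cy+.095+.003,cz])
E
python3 top.py
```

```text
clock: 28.72
eef_pos: [0.6003, 0.4561, 0.2313]
[ 191  199   31   69 1604]
((558.2772216796875, 280.9260559082031), (188.51524353027344, 73.07763671875), 6.949698448181152)
yb ends [0.49502718 0.6813048 ] zb [0.17525029 0.24258529] deg 6.949698448181152
rim centre [0.55788022 0.28417554] corner hold [0.65516019 0.29603333]
```

```bash
python3 -c "
from bench import env; print(env.tip_reach)"; python3 go.py 0.6562 0.2962 0.12 -83.05 | head -2; python3 drive.py '.0125 .0535 0 0;.0125 .0535 0 0;.0125 .0535 .01 0;0 0 .045 0;0 0 .045 0;0 0 0 0;0 0 0 0' | head -2;  python3 go.py 0.6562 0.2962 0.079 -83.05
```

```text
0.017
t 28.77 tcp [0.6008 0.4538 0.2312] yang -82.9 z [-0. -0. -1.] shift [0.0354 0.1633 0.1112] len 0.201
turn 0.003
clock: 29.65
eef_pos: [0.6593, 0.2969, 0.1333]
t 29.65 tcp [0.6593 0.2969 0.1333] yang -83.0 z [ 0.001  0.    -1.   ] shift [-0.0032  0.0003  0.0543] len 0.054
turn 0.0
F [0.2 0.4 1. ] w 0.0848 gf 0.0 j [ 0.38  0.69  1.51 -0.    0.94  1.83]
```

```bash
python3 drive.py '-.003 0 .03 0;0 0 .024 0;0 0 0 0;0 0 0 0' | head -4; python3 drive.py '0 0 0 0;0 0 0 0;0 0 0 0' 0.04 20 | tail -3;  python3 drive.py '-.0034 0 -.008 0;-.0034 0 -.0079 0;-.0041 0 -.0077 0;-.0042 0 -.0076 0;0 0 0 0' |tail -3; python3 pitch.py
```

```text
clock: 30.15
eef_pos: [0.6566, 0.2973, 0.0799]
tcp_rot: [0.998, 0.061, 0.001, -0.0]
ft_force: [0.5, 0.4, -0.2]
ft_force: [-1.1, 0.1, 9.1]
grip_width: 0.0552
grip_force: 19.5
ft_force: [0.5, -0.1, -1.4]
grip_width: 0.0546
grip_force: 21.6
[ 348  118   57   56 1590]
tcp [0.6405 0.295  0.1092] zmin world at y_b: [(-184, 63), (-174, 4), (-164, 3), (-154, 6), (-144, 10), (-134, 7), (-124, 12), (-114, 12), (-104, 19), (-94, 16), (-84, 20), (-74, 20), (-64, 22), (-54, 29), (-44, 28), (-34, 26), (-24, 30), (-14, 32), (-4, 34), (5, 34), (15, 60), (25, 79)]
```

The corner pinch pivots: 10° of pitch with the -y edge resting on the counter. I'll continue the arc to 30°.

```bash
python3 drive.py '-.0047 0 -.0073 0;-.0048 0 -.0073 0;-.0054 0 -.0068 0;-.0054 0 -.0068 0;-.0059 0 -.0064 0;-.006 0 -.0063 0;-.0065 0 -.0058 0;-.0066 0 -.0058 0;0 0 0 0' |tail -3; python3 pitch.py
```

```text
ft_force: [0.6, 0.1, -1.3]
grip_width: 0.0551
grip_force: 22.0
[ 342  108   58   51 1563]
tcp [0.5954 0.2894 0.1616] zmin world at y_b: [(-164, 59), (-154, 40), (-144, 21), (-134, 11), (-124, 6), (-114, 13), (-104, 17), (-94, 24), (-84, 29), (-74, 35), (-64, 40), (-54, 46), (-44, 50), (-34, 57), (-24, 63), (-14, 69), (-4, 73), (5, 79), (15, 85), (25, 91), (35, 110), (45, 124)]
```

Pitch is 29°. Now I'll grip hard, lift and check that it holds.

```bash
python3 drive.py '0 0 0 0;0 0 0 0' 0.03 110|tail -3; python3 drive.py '0 0 -.02 0;0 0 -.03 0;0 0 -.03 0;0 0 0 0;0 0 0 0' | tail -3; python3 pitch.py
```

```text
ft_force: [0.8, 0.4, -0.8]
grip_width: 0.0506
grip_force: 114.2
ft_force: [0.4, -0.9, -2.4]
grip_width: 0.0506
grip_force: 114.8
[ 343   89   61   55 1589]
tcp [0.5949 0.2891 0.24  ] zmin world at y_b: [(-162, 128), (-152, 115), (-142, 97), (-132, 88), (-122, 78), (-112, 89), (-102, 95), (-92, 99), (-82, 105), (-72, 111), (-62, 115), (-52, 125), (-42, 131), (-32, 136), (-22, 140), (-12, 146), (-2, 151), (7, 156), (17, 162), (27, 171), (37, 184), (47, 206)]
```

Pitch holds at 29.5°, with the hook centre 117 mm behind and 21 mm above the TCP. Next I'll refine the ring position and compute the approach.

```bash
python3 - <<'E'
from h import *
t=env.get_image("top"); s=env.get_image("scene"); g=t["image"].min(2).astype(float); L=[]
for v in range(213,233):
    c=g[v,352:388]; b=np.median(c); w=np.clip(c-b-20,0,80); L.append((352+(w*np.arange(len(w))).sum()/w.sum(),v))
L=np.array(L); p=np.polyfit(L[:,1],L[:,0],1); print("resid",np.std(np.polyval(p,L[:,1])-L[:,0]))
a=onz(t,np.polyval(p,213),213,.271)[:2]; b=onz(t,np.polyval(p,232),232,.271)[:2]; d=(b-a)/np.linalg.norm(b-a); print("arm dir deg",np.degrees(np.arctan2(d[1],d[0])))
# end of arm along the line
prof=[]; 
for v in np.arange(228,244,.5): prof.append((v,cv2.getRectSubPix(g.astype(np.float32),(1,1),(float(np.polyval(p,v)),float(v)))[0,0]))
e=[v for v,x in prof if x>150][-1]+.5; E=onz(t,np.polyval(p,e),e,.271)[:2]; print("end",E)
post=np.array([.702,-.2147]); n=np.array([-d[1],d[0]]); print("post off line",(post-a)@n, "len",(E-post)@d)
ring=post+d*.154; ring=ring-n*((ring-a)@n); print("ring",ring,"from end",E-d*.026)
print("scene ring px pred",proj(s,np.r_[ring,.2405]),"end px",proj(s,np.r_[E,.27]))
# scene: dark hole/bright ring around there
u,v=proj(s,np.r_[ring,.2405]).astype(int); print(s["image"].min(2)[v-12:v+13:1,u-12:u+13])
E
```

```text
resid 0.08530548294245338
arm dir deg 159.5478832798328
end [ 0.53279849 -0.14818236]
post off line 0.0032015200924535095 len 0.18177870231703502
ring [ 0.55882615 -0.15788892] from end [ 0.55715957 -0.1572674 ]
scene ring px pred [283.39776794 189.42967158] end px [278.3628104  175.10502366]
[[ 80  88  84  85  91  96 136 158 195 241 255 253 169  85  80  81  88  82
   88  88  89  85  83  85  84]
 [ 79  89  82  85  80  83 115 150 166 209 248 255 236 103  75  83  83  84
   89  82  82  88  96  89  92]
 [ 86  82  84  89  79  81 104 133 152 181 234 253 248 176  93  80  83  84
   88  89  89  86  88  86  87]
 [ 89  86  88  81  88  82  90 110 136 156 200 241 255 253 168  86  78  82
   81  83  86  90  95  88  84]
 [ 82  81  91  87  89  88  85  89 124 149 172 220 250 255 236 101  71  80
   82  93  90  86  84  89  86]
 [ 88  89  85  86  92  84  86  94 122 139 150 190 234 252 249 179  93  78
   84  83  91  90  87  93  92]
 [ 80  84  83  88  94  83  82 100 132 136 140 159 202 244 255 255 170  79
   84  86  87  88  87  90  89]
 [ 86  85  84  83  87  85  81 103 133 132 142 146 175 219 252 255 237 1
[... 1119 characters left out ...]
86  85  91 100 142 187 179 147 145 130
  149 185 233 250 255 237 105]
 [ 87  87  82  83  89  86  87  84  88  89  80  85 123 143 144 141 140 133
  142 156 203 240 254 248 178]
 [ 81  85  86  85  87  86  90  80  83  82  84  87  90 125 135 139 140 133
  129 146 177 220 248 255 252]
 [ 89  80  89  84  87  81  89  86  86  84  88  83  88  88  98 110 128 148
  161 153 153 196 235 253 255]
 [ 89  89  80  90  84  83  86  90  85  92  84  83  85  79  81  95 129 151
  190 179 144 162 211 243 255]
 [ 86  85  90  83  85  84  89  89  81  86  87  90  90  85  82  84 126 157
  200 179 138 144 183 229 249]
 [ 84  89  85  85  85  94  82  87  88  88  84  82  88  91  86  87 105 140
  203 212 164 141 165 202 236]]
```

```bash
python3 drive.py '0 0 0 -.06;0 0 0 -.13;0 0 0 -.13;0 0 0 -.13;0 0 0 -.13;0 0 0 -.13;0 0 0 -.13;0 0 0 -.13;0 0 0 -.12;0 0 0 0' |head -3; python3 go.py 0.53 0.08 0.25 -20.5; python3 pitch.py
```

```text
clock: 34.65
eef_pos: [0.5952, 0.2893, 0.2405]
tcp_rot: [0.822, 0.569, -0.001, -0.0]
t 34.65 tcp [0.5952 0.2893 0.2405] yang -20.6 z [-0.001 -0.    -1.   ] shift [-0.2188  0.0126 -0.0094] len 0.219
turn -0.002
F [-0.1  0.1 -1.4] w 0.0506 gf 114.7 j [0.41 0.5  1.57 0.   1.06 0.77]
[ 341  113   62   59 1757]
tcp [0.5952 0.2893 0.2406] zmin world at y_b: [(-198, 192), (-188, 174), (-178, 158), (-168, 140), (-158, 122), (-148, 108), (-138, 90), (-128, 82), (-118, 86), (-108, 95), (-98, 99), (-88, 100), (-78, 114), (-68, 118), (-58, 119), (-48, 128), (-38, 132), (-28, 141), (-18, 145), (-8, 154), (1, 155), (11, 163), (21, 168)]
```

```bash
python3 drive.py '-.02 0 0 0;-.04 .002 0 0;-.04 .002 0 0;-.04 .002 0 0;-.04 .002 0 0;-.04 .004 0 0;0 0 0 0' |head -2; python3 go.py 0.5234 -0.066 0.2175 -20.5
```

```text
clock: 35.58
eef_pos: [0.5279, 0.0763, 0.2414]
t 35.58 tcp [0.5279 0.0763 0.2414] yang -20.8 z [-0.001 -0.001 -1.   ] shift [-0.1346  0.0465  0.0239] len 0.144
turn -0.006
F [ 0.6  1.3 -1.1] w 0.0504 gf 114.5 j [ 0.09  0.33  1.87 -0.    0.95  0.45]
```

```bash
python3 drive.py '-.025 0 0 0;-.035 0 .005 0;-.035 0 .005 0;-.03 0 .007 0;-.0096 0 .007 0;0 .02 0 0;0 0 0 0;0 0 0 0' |head -5; python3 go.py 0.5234 -0.066 0.2175 -20.5;  python3 - <<'E'
from h import *
o=env.get_obs(); M=R.from_quat(o["tcp_rot"]).as_matrix(); hk=o["eef_pos"]-.12*M[:,0]+[0,0,.021]
t=env.get_image("top"); s=env.get_image("scene"); print(hk, proj(t,hk),proj(s,hk), "ring px",proj(t,[.558,-.159,.2405]),proj(s,[.558,-.159,.2405]))
a=t["image"]; b=s["image"]
u,v=proj(s,hk).astype(int); cb=b[v-45:v+45,u-40:u+60]; u2,v2=proj(t,hk).astype(int); ca=a[v2-60:v2+30,u2-50:u2+50]
print("origins scene",(u-40,v-45),"top",(u2-50,v2-60)); cv2.imwrite("pics/g7.png",np.hstack([cv2.resize(cb,None,fx=4,fy=4,interpolation=2),cv2.resize(ca,None,fx=4,fy=4,interpolation=2)]))
E
```

```text
clock: 36.58
eef_pos: [0.5005, -0.0533, 0.2171]
tcp_rot: [0.822, 0.569, -0.0, -0.0]
ft_force: [0.3, -0.5, -1.9]
grip_width: 0.0506
t 36.58 tcp [ 0.5005 -0.0533  0.2171] yang -20.6 z [-0.001  0.    -1.   ] shift [-0.0039  0.0259 -0.0004] len 0.026
turn -0.001
F [ 0.3 -0.5 -1.9] w 0.0506 gf 114.9 j [-0.17  0.32  1.96  0.    0.87  0.19]
[ 0.45831506 -0.16560178  0.23806756] [370.4834663  268.53412754] [255.72994636 173.36605474] ring px [367.12471605 228.17944687] [282.88380872 189.50566396]
origins scene (np.int64(215), np.int64(128)) top (np.int64(320), np.int64(208))
```

View pics/g7.png

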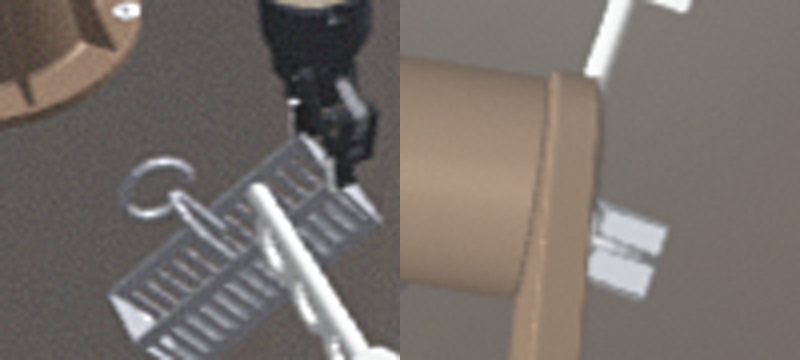

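The last view shows the hook at scene px (254,175) with its tip facing right. The arm end, px (280,175), and the end eye, px (283,190), sit in the slot between hook and gripper. I'll refine the hook centre by a ray onto the basket's mid-plane.

```bash
python3 - <<'E'
from h import *
s=env.get_image("scene"); o=env.get_obs(); p=o["eef_pos"]; M=R.from_quat(o["tcp_rot"]).as_matrix(); yb=M[:,0]; n=M[:,1]
b=s["image"].astype(int); m=((b[:,:,0]-b[:,:,2]>-2)&(b.min(2)>95)).astype(np.uint8); w=np.zeros_like(m); w[164:184,242:266]=1
v,u=np.nonzero(m*w); Q=[]
for x,y in zip(u,v):
    c,r=ray(s,x,y); q=c+r*(((p-c)@n)/(r@n))-p; Q.append([q@yb*1e3,q[2]*1e3])
Q=np.array(Q); 
for k in range(4):
    f=np.linalg.lstsq(np.c_[2*Q,np.ones(len(Q))],(Q**2).sum(1),rcond=None)[0]; rr=np.sqrt(f[2]+f[:2]@f[:2]); e=abs(np.hypot(*(Q-f[:2]).T)-rr); print("hook ctr rel TCP mm",f[:2].round(1),"r",rr.round(1),len(Q)); Q=Q[e<6]
for px in [(254.2,174.8)]:
    c,r=ray(s,*px); q=c+r*(((p-c)@n)/(r@n))-p; print(q@yb,q[2])
E
```

```text
hook ctr rel TCP mm [-120.7   13.1] r 27.6 145
hook ctr rel TCP mm [-122.2   14.5] r 27.2 83
hook ctr rel TCP mm [-122.5   15. ] r 26.8 81
hook ctr rel TCP mm [-122.9   15.4] r 26.5 79
-0.1248402911351253 0.01755013302265296
```

Both estimates agree: the hook centre is about (-121.5, +19) mm from the TCP. Next I'll shift sideways so the eye lies in line with the hook, 46 mm ahead of it.

```bash
python3 drive.py '-.0035 .02 -.0024 0;0 .024 0 0;0 .024 0 0;0 .0232 0 0;0 0 0 0;0 0 0 0' ; python3 - <<'E'
from h import *
o=env.get_obs(); M=R.from_quat(o["tcp_rot"]).as_matrix(); hk=o["eef_pos"]-.1215*M[:,0]+[0,0,.019]; d=np.array([.558,-.1593,.2205])-hk
print("A rel hook: yb %.1f n %.1f z %.1f mm"%tuple(1e3*np.array([d@M[:,0],d@M[:,1],d[2]])),o["moment"].round(3))
s=env.get_image("scene"); cv2.imwrite("pics/s.png",s["image"])
# lateral check: hook bright pixels vs ring in scene
b=s["image"].astype(int); u,v=proj(s,hk).astype(int); print("hook px",(u,v))
E
```

```text
clock: 37.48
eef_pos: [0.5842, -0.0888, 0.2195]
tcp_rot: [0.822, 0.57, -0.0, -0.0]
ft_force: [0.2, 0.4, -3.1]
grip_width: 0.0505
grip_force: 115.0
A rel hook: yb 46.3 n 0.2 z -18.0 mm [ 0.161 -0.02   0.049]
hook px (np.int64(266), np.int64(196))
```

```bash
python3 drive.py '.006 0 .0012 0;.006 0 .0014 0;.005 0 .0014 0;.005 0 .0015 0;0 0 0 0;0 0 0 0' | grep -E "eef|ft"; python3 drive.py '.003 0 .001 0;.003 0 .0011 0;0 0 0 0' | grep -E "eef|ft";python3 drive.py '.003 0 .0017 0;.003 0 .0017 0;0 0 0 0' | grep -E "eef|ft"
```

```text
eef_pos: [0.5927, -0.0686, 0.2142]
ft_force: [-0.1, 0.0, -2.4]
eef_pos: [0.5949, -0.0628, 0.212]
ft_force: [-0.3, 0.7, -1.4]
eef_pos: [0.5969, -0.057, 0.2085]
ft_force: [0.7, -0.4, -1.6]
```

No contact so far. Continuing in, then down onto the seat.

```bash
python3 drive.py '.003 0 .0025 0;.003 0 .0025 0;0 0 0 0' | grep -E "eef|ft"; python3 drive.py '.003 0 .003 0;.003 0 .003 0;0 0 0 0' | grep -E "eef|ft";python3 drive.py '0 0 .003 0;0 0 .003 0;0 0 0 0' | grep -E "eef|ft"; python3 -c "
from h import *;o=env.get_obs();print(o['moment'].round(3),o['clock'])"
```

```text
eef_pos: [0.599, -0.0514, 0.2034]
ft_force: [0.1, -0.2, -1.1]
eef_pos: [0.6011, -0.0458, 0.1973]
ft_force: [0.2, 0.4, -2.0]
eef_pos: [0.601, -0.0461, 0.1914]
ft_force: [-0.3, -0.1, -1.1]
[ 0.123 -0.06   0.025] 40.15
```

```bash
for i in 1 2 3; do python3 drive.py '0 0 .002 0;0 0 0 0;0 0 0 0' | grep -E "eef|ft"; done; python3 -c "
from h import *;o=env.get_obs();print(o['moment'].round(3),o['clock'])"
```

```text
eef_pos: [0.6012, -0.0461, 0.1897]
ft_force: [0.2, -0.1, -1.5]
eef_pos: [0.6011, -0.0461, 0.1877]
ft_force: [0.2, -0.5, -2.1]
eef_pos: [0.6012, -0.0461, 0.1857]
ft_force: [0.6, -0.4, -0.7]
[ 0.164 -0.048 -0.048] 41.275
```

```bash
for i in 1 2 3; do python3 drive.py '0 0 .0015 0;0 0 0 0;0 0 0 0' | grep -E "ft"; python3 -c "
from h import *;o=env.get_obs();print(o['eef_pos'][2].round(4),(o['moment']@[.936,-.352,0]).round(3))"; done
```

```text
ft_force: [0.5, 0.2, -0.8]
0.1842 0.062
ft_force: [0.0, 0.5, -1.5]
0.1827 0.128
ft_force: [-0.6, 0.1, -1.1]
0.1812 0.06
```

```bash
for i in 1 2 3; do python3 drive.py '0 0 .001 0;0 0 0 0' | grep -E "ft"; python3 -c "
from h import *;o=env.get_obs();print(o['eef_pos'][2].round(4),(o['moment']@[.936,-.352,0]).round(3), o['clock'])"; done
```

```text
ft_force: [0.3, -0.0, -1.8]
0.1801 0.084 42.65
ft_force: [0.3, -0.5, -1.1]
0.1791 -0.002 42.9
ft_force: [0.2, -0.2, 0.0]
0.1781 -0.029 43.15
```

The hook now bears on the eye, as force and moment show the weight passing over. I'll ease the grip so the corner can pivot and lower the hand on the arc about the hook, bringing the basket upright.

```bash
python3 drive.py '0 0 0 0;0 0 0 0;0 0 0 0' 0.04 20 | tail -3; python3 drive.py '-.0014 0 .0052 0;-.0013 0 .0053 0;-.0018 0 .005 0;-.0018 0 .0051 0;0 0 0 0' | grep -E "eef|ft|grip"; python3 pitch.py; python3 -c "
from h import *;o=env.get_obs();print((o['moment']@[.936,-.352,0]).round(3), o['clock'])"
```

```text
ft_force: [0.3, 0.1, -1.3]
grip_width: 0.0505
grip_force: 114.5
eef_pos: [0.5988, -0.052, 0.1571]
ft_force: [1.0, 0.4, 0.3]
grip_width: 0.0504
grip_force: 113.3
[ 260  181   69   94 2379]
tcp [ 0.5989 -0.0519  0.1574] zmin world at y_b: [(-197, 151), (-187, 102), (-177, 62), (-167, 35), (-157, 38), (-147, 42), (-137, 41), (-127, 49), (-117, 48), (-107, 52), (-97, 51), (-87, 55), (-77, 53), (-67, -175), (-57, -183), (-47, -189), (-37, -122), (-27, -130), (-17, -130), (-7, 75), (2, 78)]
-0.018 44.2
```

```bash
python3 drive.py '0 0 0 0;0 0 0 0' 0.053 20 | tail -3; python3 drive.py '0 0 0 0;0 0 0 0' 0.0545 20 | tail -3;python3 pitch.py | tail -1 | cut -c1-180
```

```text
ft_force: [-0.8, -1.4, 2.0]
grip_width: 0.0533
grip_force: 58.9
ft_force: [0.9, -1.2, 2.0]
grip_width: 0.0547
grip_force: 29.5
tcp [ 0.599  -0.052   0.1577] zmin world at y_b: [(-197, 147), (-187, 102), (-177, 72), (-167, 35), (-157, 39), (-147, 37), (-137, 41), (-127, 45), (-117, 49), (-107, 52), (-97, 51
```

```bash
python3 drive.py '-.0022 0 .0049 0;-.0023 0 .0049 0;-.0027 0 .0046 0;-.0027 0 .0047 0;0 0 0 0' | grep -E "eef|ft|grip"; python3 pitch.py | tail -1; python3 -c "
from h import *;o=env.get_obs();print((o['moment']@[.936,-.352,0]).round(3), o['clock'])"
```

```text
eef_pos: [0.5952, -0.0613, 0.1379]
ft_force: [-0.2, 0.8, 0.2]
grip_width: 0.0548
grip_force: 27.9
tcp [ 0.5953 -0.0612  0.1382] zmin world at y_b: [(-203, 142), (-193, 79), (-183, 43), (-173, 45), (-163, 45), (-153, 49), (-143, 51), (-133, 50), (-123, 53), (-113, 57), (-103, 51), (-93, 60), (-83, 53), (-73, 55), (-63, -197), (-53, -210), (-43, -218), (-33, -238), (-23, -125), (-13, -131), (-3, 62)]
0.048 45.425
```

```bash
python3 drive.py '-.0027 0 .0034 0;-.0027 0 .0034 0;-.0027 0 .0032 0;0 0 0 0' | grep -E "eef|ft|grip"; python3 pitch.py | tail -1|cut -c1-330; python3 -c "
from h import *;o=env.get_obs();print((o['moment']@[.936,-.352,0]).round(3), o['clock'])"
```

```text
eef_pos: [0.5924, -0.0691, 0.1282]
ft_force: [0.4, -1.0, 3.5]
grip_width: 0.0546
grip_force: 27.2
tcp [ 0.5925 -0.069   0.1284] zmin world at y_b: [(-203, 95), (-193, 53), (-183, 52), (-173, 51), (-163, 54), (-153, 53), (-143, 52), (-133, 54), (-123, 50), (-113, 51), (-103, 52), (-93, 51), (-83, 53), (-73, 57), (-63, -211), (-53, -236), (-43, -245), (-33, -251), (-23, -254), (-13, -125), (-3, -127)]
-0.356 45.975
```

Level now: the base is at about 51 mm all along, as it should be when hanging. I'll ease the small preload, then open gently.

```bash
python3 drive.py '0 0 -.0015 0;0 0 -.0005 0;0 0 0 0' | grep ft; python3 drive.py '0 0 0 0;0 0 0 0' 0.0555 20 | grep -E "ft|grip"; python3 drive.py '0 0 0 0;0 0 0 0' 0.058 20 | grep -E "ft|grip"; python3 drive.py '0 0 0 0;0 0 0 0;0 0 0 0;0 0 0 0;0 0 0 0;0 0 0 0' 0.085 20 | grep -E "clock|ft|grip"; python3 pitch.py | tail -1|cut -c1-330
```

```text
ft_force: [0.7, 1.0, 0.5]
ft_force: [-0.4, -0.9, 1.2]
grip_width: 0.0551
grip_force: 9.1
ft_force: [0.4, -0.5, 0.3]
grip_width: 0.0579
grip_force: 0.0
clock: 47.6
ft_force: [-0.2, -0.5, -0.5]
grip_width: 0.0848
grip_force: 0.0
tcp [ 0.5926 -0.0688  0.1305] zmin world at y_b: [(-201, 109), (-191, 68), (-181, 47), (-171, 49), (-161, 48), (-151, 52), (-141, 50), (-131, 49), (-121, 51), (-111, 52), (-101, 50), (-91, 52), (-81, 53), (-71, 52), (-61, 49), (-51, -232), (-41, -228), (-31, -227), (-21, -233), (-11, -121), (-1, -123), (8, 101)]
```

```bash
python3 drive.py '.01 0 0 0;.02 0 0 0;.03 0 0 0;.04 0 0 0;.04 0 -.03 0;.03 0 -.04 0;0 0 -.04 0;0 0 0 0;0 0 0 0;0 0 0 0' | grep -E "clock|eef|ft"; sed 's#^P=.*##; s#o\["eef_pos"\]; M#np.array([.5926,-.0688,.1305]); M#' pitch.py > pitch2.py; for i in 1 2 3; do python3 pitch2.py | tail -1|cut -c60-330;  python3 drive.py '0 0 0 0;0 0 0 0;0 0 0 0;0 0 0 0;0 0 0 0;0 0 0 0' | grep clock; done
```

```text
clock: 48.9
eef_pos: [0.6517, 0.0906, 0.2393]
ft_force: [0.9, -0.5, -0.2]
8), (-191, 63), (-181, 47), (-171, 49), (-161, 50), (-151, 51), (-141, 55), (-131, 49), (-121, 51), (-111, 54), (-101, 50), (-91, 52), (-81, 53), (-71, 54), (-61, 53), (-51, -234), (-41, -246), (-31, -235), (-21, -258), (-11, -128), (-1, -127), (8, -129)]
clock: 49.7
2), (-190, 63), (-180, 47), (-170, 49), (-160, 53), (-150, 51), (-140, 50), (-130, 49), (-120, 51), (-110, 52), (-100, 50), (-90, 54), (-80, 53), (-70, 55), (-60, -106), (-50, -232), (-40, -248), (-30, -254), (-20, -257), (-10, -121), (0, -123)]
clock: 50.5
3), (-190, 51), (-180, 47), (-170, 49), (-160, 53), (-150, 51), (-140, 48), (-130, 49), (-120, 48), (-110, 54), (-100, 50), (-90, 52), (-80, 53), (-70, 50), (-60, -210), (-50, -232), (-40, -248), (-30, -254), (-20, -257), (-10, -128), (0, -129)]
clock: 51.3
```

The basket hangs level with its base about 50 mm up, and nothing changed over 2.4 s. The hand is clear. One last stillness check, then I hand in.

```bash
python3 - <<'E'
from h import *
a=env.get_image("scene")["image"].astype(int); [env.get_image("top") for _ in range(6)]; b=env.get_image("scene")["image"].astype(int)
d=abs(a-b).max(2)[150:300,230:350]; print("max diff",d.max(),"px>40:",(d>40).sum()); print(env.hand_in())
E
```

```text
max diff 66 px>40: 2
the job is handed in; nothing more can be done
None
```

I stood the basket upright and let it go, then took a new hold of it and hung it by its hook in the end eye. It hangs level and still, about 50 mm clear of the counter; I handed in at about 52 s with the gripper clear, but no verdict came back.

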